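Open the pressure arm of the tubing pump and hold it for loading

TASK

Get the tubing pump ready for a new tube: turn its black lock knob clockwise (seen from above) until it clicks over to the unlocked side and leave it there, then push the blue sprung pressure arm back by its upright red post until it clicks past the pawl. The click does not lock it, so keep holding the arm back beyond the click and finish while still holding it. Do not knock over or shift the vial, the nose cone or the syringe beside the pump.

Things in the scene. Friction and masses are not known exactly. Their poses are not given: they have to be found in the camera images.
- tubing_pump: Tubing pump, fixed: low white case 190 (x) x 280 (y) x 50 mm, aluminium top plate at height 50 mm, dark window and three keys on its front (-x). Origin: centre of underside; z up. In its frame: lock knob axis at (-30, -47) mm, arm pivot (25, -10) mm, roller wheel (top 62 mm high) at (-5, 58) mm, dark pawl housing (top 64 mm high) at about (78, 115) mm.
- knob_grip (a point): Middle of the lock knob's bar, on the knob's axis, 80 mm above the bench. The black bar is 48 mm long, 12 mm wide, from 67 to 93 mm above the bench, on a black disc 52 mm across with its top at 68 mm. The frame turns with the knob: x along the bar, z up. At joint value 0 the bar lies along the pump's x axis.
- lock_knob (a joint): Angle of the lock knob, rad, growing clockwise seen from above; stops at 0 and 1.35. Starts between 0 and 0.25: locked, its white stripe by the red dot, a steel cam under it blocking the arm's tail. A sprung detent resists from about 0.42 to 0.70 (under 0.2 N m) and helps on to 0.98; beyond that it is unlocked (stripe towards the green dot) and stays where it is left.
- post_centre (a point): Middle of the upright red post near the free end of the pressure arm: round, 16 mm in diameter, 45 mm tall, from 64 to 109 mm above the bench (this point is 86.5 mm above it). It is carried round with the arm, 95 mm from the pivot. The arm itself is a blue bar 13 mm wide whose top is at 64 mm.
- pivot_axis (a point): Vertical pivot axis of the pressure arm, 59 mm above the bench. Fixed to the pump; same axes as the pump's frame. With the arm shut the post lies 95 mm from here along the pump's +y.
- pressure_arm (a joint): Arm angle q, rad: 0 shut, growing clockwise from above; end stop 0.62. The post is at 95 mm x (sin q, cos q) from the pivot in the pump's x, y. The spring resists at the post with 5.5 N at 0, 12.5 N at 0.62; a brass sprung pawl between 0.34 and 0.46 adds 2 to 3 N. Beyond 0.46 it has clicked, but it never latches: let go, it springs shut. With the knob locked it moves only about 0.1.
- vial_orange: Small white vial with an orange cap, 22 mm across, 47 mm tall, standing loose to the right of the pump; not to be disturbed. Origin: centre of its underside.
- cone: White nose cone with a blue band, 43 mm across, 63 mm tall, standing loose to the left of the pump; not to be disturbed. Origin: centre of its underside.
- syringe: 10 ml syringe, 36 x 109 x 18 mm, lying loose in front of the pump, roughly along its front; not to be disturbed. Origin: centre of its underside, y along its length.

How it is judged:
On the way, in this order (a step that is already met when the one before it is completed fails the run):
1. the lock knob has been turned clockwise past its detent while the arm is still shut (value of joint lock_knob above 0.95 rad and value of joint pressure_arm below 0.2 rad), for 0.2 s.
2. the pressure arm has been pushed past its click (value of joint pressure_arm above 0.46 rad and value of joint lock_knob above 0.95 rad), for 0.3 s.
At the end, for the whole second after the job is handed in: The program ends with the robot still holding the pressure arm at rest beyond its click (arm angle over 0.46 rad), pressing on it with more than 2 N, nothing else propping it, and the lock knob left unlocked (over 0.95 rad) (all of step 2 and velocity of joint pressure_arm between -0.3 and 0.3 rad/s and contact force between any of the fingers, the arm and pressure_arm above 2 N and contact force between pressure_arm and vial_orange below 0.1 N and contact force between pressure_arm and cone below 0.1 N and contact force between pressure_arm and syringe below 0.1 N); the arm keeps its last pose, push and grip.
It fails at once if the vial was knocked over or shifted by more than 25 mm (distance of vial_orange from where it was at the start of the episode above 0.025 m or angle between vial_orange's own z axis and vertical above 0.5 rad).
It fails at once if the nose cone was knocked over or shifted by more than 25 mm (distance of cone from where it was at the start of the episode above 0.025 m or angle between cone's own z axis and vertical above 0.5 rad).
It fails at once if the syringe was shifted by more than 25 mm (distance of syringe from where it was at the start of the episode above 0.025 m).
It also fails if it takes over 51 s, if anything falls off the work surface, if the arm or the gripper's body presses on something with over 40 N, if the wrist force passes 120 N, or if a joint passes its speed limit or range.

ROBOT

A 6-joint arm with a two-finger parallel gripper is mounted at the origin on a cart in front of the work surface, level with it; the furniture and walls round the work are solid. World frame = base frame: x ahead of the robot, y to its left, z up, the work surface at z = 0. Lengths are in m, angles in rad, forces in N, time in s.
With the tool pointing down it reaches from about 0.35 to 0.975 m from the base axis. Payload 7.1 kg.
Tool frame: the origin (TCP) lies on the centre line of the jaws, within the pads' length; the fingertips stand 22 mm ahead of it and the grasp point (between the pads) lies 3 mm ahead of it; z points along the fingers, y is the line along which they close (so a half turn about z gives the same grasp; the last joint's range is limited). The gripper opens to 88 mm and grips with 3 to 60 N. Pads are 20 mm wide; open, the fingers measure 115 mm over their backs; the gripper's body (75 mm by 178 mm) begins 61 mm behind the grasp point.
Start: joints at [1.143, 0.423, 1.63, -0, 1.089, -0.019], TCP at [0.248, 0.573, 0.245] pointing down, gripper open.
Joint ranges: [-3, 3], [-0.9, 2.11], [0.09, 2.58], [-1.31, 4.45], [0.11, 2.69], [-2.54, 2.54]. Speed limits (rad/s): [2.39, 2.39, 3.01, 3.14, 3.14, 3.14].

INTERFACE

Orientations are given as a rotation vector (axis times angle).
In Python, from rig import ctrl gives the robot as it stands.
- The arm moves only by the shell command python3 -m handwheel 'ROWS' [FORCE]. ROWS is JSON, a list of rows, each an object with "hand": the closure in counts, from 0 (fully open) to 255 (shut); "translation": the shift along the tool's x, y, z in mm, a list of three; "twist": the turn, a rotation vector about the tool's x, y, z in rad, a list of three. A call has exactly 8 rows; each row is the pose to reach, as a shift and turn from the pose commanded when the call began, along the tool's axes at that moment; what a row does not reach only later rows make up. A row lasts 1/12 s, in which the tool goes at most 41.7 mm and 7.16 degrees, less where a joint would pass 70% of its speed; a pose out of reach is approached as far as the arm can. A call with a gripper value outside its range is refused whole. The fingers move at their own pace and stop on an object; FORCE is the grip in N (left out, the last holds). Time passes only in rows, so rows that repeat a pose let the fingers close, or fill a call up. It gives the time, the measured TCP pose, the force, the opening and the grip force at its end, in the units of the state.
- ctrl.sense(): the state, without advancing time (a new reading comes with each control period).
- ctrl.get_image(name): name is "scene" or "top"; returns a dict with "color" (420x560x3 uint8, red, green, blue), "fovy" (degrees; the focal length in pixels is half the picture's height over the tangent of half this angle, whatever the lens; pixels are square), "cx", "cy" (the principal point, pixels), "dist" ([k1, k2, p1, p2, k3] as OpenCV has them; the pictures are not rectified), "rvec" (rotation vector, rad) and "tvec" (3), from world to camera coordinates, as OpenCV has them. Camera axes: x right, y down, z forward; pixel columns grow to the right and rows downward; lengths in m; the calibration is good to about 2 mm. A picture is of the moment at which its call begins. There is no depth.
- ctrl.sign_off(): hands the job in; it is judged then, once.
Trained networks look in a picture, given as the dict that the camera call returned (one of the last four; its "shot" number tells which), for a name from the list of things; names that differ only in an ending like _2 or _b are one class to them, and where a whole thing is asked for, a point or a joint stands for the part that bears it (a point fixed in the world has none). Each returns a list of dicts, best first, with "p" (0 to 1); they miss things now and then, are a little off and sometimes report something else, mostly with a low value. They report only what shows in the picture. A call takes as long as a camera call.
- ctrl.regions_of(picture, thing): "region" (420x560 bool, what is visible of it) and "pixel" ([column, row] in pixels, amid what is visible of it).
- ctrl.spot_point(picture, thing): "pixel" ([column, row] in pixels: a listed point, or the origin of a listed thing).
The state is a dict: "t": time; "q": joint angles; "dq": joint speeds; "tau": joint torques, N m; "tool_pos": TCP position; "tool_rot": TCP orientation; "ft_force": force on the tool from outside, world axes, zero at the start; "moment": the same for the moment, N m; "width": finger opening in m; "grip_force": force on a finger pad.
Only numpy, scipy, OpenCV 4.12 (cv2) and the standard library are available. Lean on these libraries where they do the work, as an engineer would, in place of code of your own. Each camera call takes 0.05 s, during which the arm holds its last target. There are 200 camera calls.

## Working session

There is one attempt and no reset: what is moved stays moved. The work goes in short steps, Python scripts to look and compute and a shell command to move; the robot and the scene stay as the last step left them, time stands still between calls to the robot, and variables do not carry over. Pictures are saved under pics/ and viewed, at most 10 in all, crops included, and the job is handed in when it is done.

```bash
mkdir -p pics
cat > h.py <<'E'
import numpy as np, cv2
from rig import ctrl
def cam(p):
    h=p["color"].shape[0]; f=h/2/np.tan(np.radians(p["fovy"])/2)
    return np.array([[f,0,p["cx"]],[0,f,p["cy"]],[0,0,1.]]),np.array(p["dist"],float)
def ray(p,px):
    K,d=cam(p); u=cv2.undistortPoints(np.array([[px]],float),K,d)[0,0]
    R=cv2.Rodrigues(np.array(p["rvec"],float))[0]; t=np.array(p["tvec"],float).ravel()
    return -R.T@t, R.T@np.array([u[0],u[1],1.])
def at_z(p,px,z):
    o,v=ray(p,px); return o+v*(z-o[2])/v[2]
def proj(p,X):
    K,d=cam(p); return cv2.projectPoints(np.atleast_2d(np.array(X,float)),np.array(p["rvec"],float),np.array(p["tvec"],float),K,d)[0][:,0]
E
python3 - <<'E'
from h import *
s=ctrl.sense(); print({k:np.round(v,3) for k,v in s.items()})
Z=dict(tubing_pump=0,knob_grip=.08,post_centre=.0865,pivot_axis=.059,vial_orange=0,cone=0,syringe=0)
for n in("scene","top"):
    p=ctrl.get_image(n); cv2.imwrite(f"pics/{n}0.png",p["color"][:,:,::-1])
    for k,z in Z.items():
        for r in ctrl.spot_point(p,k)[:2]: print(n,k,round(r["p"],2),np.round(r["pixel"]),np.round(at_z(p,r["pixel"],z),4))
E
```

```text
{'t': np.float64(0.0), 'q': array([ 1.143,  0.424,  1.631,  0.   ,  1.089, -0.019]), 'dq': array([ 0.001, -0.001, -0.002, -0.   , -0.001,  0.001]), 'tau': array([ 2.0000e-03, -5.4462e+01, -2.7367e+01,  6.5000e-02,  2.3000e-02,
       -0.0000e+00]), 'tool_pos': array([0.248, 0.573, 0.244]), 'tool_rot': array([-6.380e-01, -3.076e+00,  2.000e-03]), 'ft_force': array([ 0.346, -0.748,  0.121]), 'moment': array([ 0.031, -0.023,  0.04 ]), 'grip_force': np.float64(0.0), 'width': np.float64(0.088)}
scene tubing_pump 0.74 [304. 196.] [0.6472 0.1622 0.    ]
scene tubing_pump 0.56 [305. 246.] [0.5473 0.0027 0.    ]
scene knob_grip 0.84 [303. 238.] [ 0.5162 -0.0307  0.08  ]
scene knob_grip 0.22 [307. 245.] [ 0.5118 -0.0525  0.08  ]
scene post_centre 0.71 [305. 192.] [0.6014 0.0945 0.0865]
scene pivot_axis 0.85 [319. 228.] [ 0.575  -0.0089  0.059 ]
scene vial_orange 0.71 [342. 316.] [ 0.5089 -0.2035  0.    ]
scene cone 0.81 [276. 191.] [0.5865 0.2217 0.    ]
scene syringe 0.83 [257. 255.] [ 0.4302  0.0377 -0.    ]
top tubing_pump 0.8 [304. 206.] [5.574e-01 1.000e-04 0.000e+00]
top knob_grip 0.68 [321. 216.] [ 0.5077 -0.0418  0.08  ]
top post_centre 0.8 [275. 190.] [0.5938 0.0821 0.0865]
top pivot_axis 0.58 [308. 193.] [ 0.5824 -0.0136  0.059 ]
top pivot_axis 0.33 [234. 204.] [0.5695 0.2048 0.059 ]
top vial_orange 0.5 [373. 215.] [ 0.512  -0.2067  0.    ]
top cone 0.68 [236. 203.] [0.585  0.2057 0.    ]
top syringe 0.56 [297. 251.] [0.4232 0.0322 0.    ]
```

View pics/scene0.png

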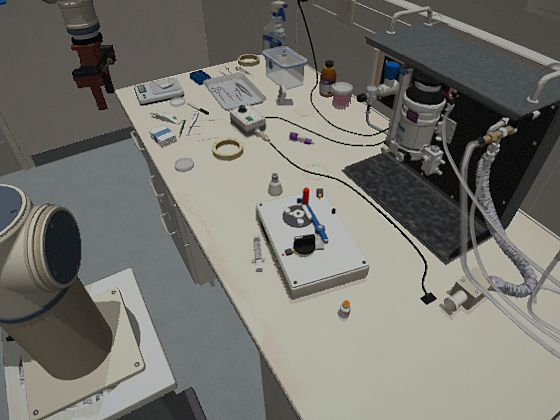

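View pics/top0.png

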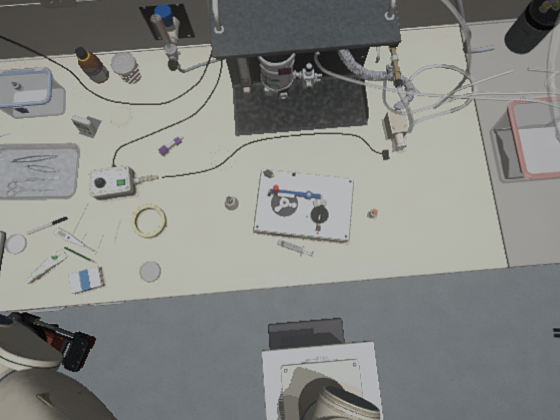

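Run:
```python
from h import *
from scipy.optimize import least_squares
obs=[]
ps={}
for n in("scene","top"):
    p=ctrl.get_image(n); ps[n]=p
    x0,y0=((245,180) if n=="scene" else (240,160)); w=130
    c=p["color"][y0:y0+(125 if n=="scene" else 90),x0:x0+w,::-1]
    cv2.imwrite(f"pics/{n}1.png",cv2.resize(c,None,fx=6 if n=="top" else 4.7,fy=6 if n=="top" else 4.7,interpolation=cv2.INTER_CUBIC))
    r=ctrl.regions_of(p,"tubing_pump")
    if r:
        m=r[0]["region"]; print(n,r[0]["p"],m.sum(),cv2.boundingRect(m.astype(np.uint8)))
        np.save(n+"_m.npy",m)
        obs.append((p,m))
# silhouette fit: hull of projected case box against region mask
def box(x):
    c,s=np.cos(x[2]),np.sin(x[2]); P=np.array([[a*.095,b*.14,z] for a in(-1,1) for b in(-1,1) for z in(0,.05)])
    return np.c_[P[:,0]*c-P[:,1]*s+x[0],P[:,0]*s+P[:,1]*c+x[1],P[:,2]]
def cost(x):
    e=0
    for p,m in obs:
        h=cv2.convexHull(proj(p,box(x)).astype(np.float32)); a=np.zeros((1680,2240),np.uint8)
        cv2.fillConvexPoly(a,np.round(h*4+1.5).astype(np.int32),1)
        M=np.zeros(m.shape,np.uint8); cv2.fillConvexPoly(M,cv2.convexHull(np.argwhere(m)[:,::-1].astype(np.int32)),1)
        e+=np.abs(cv2.resize(a.astype(np.float32),(560,420),interpolation=cv2.INTER_AREA)-M).sum()
    return e
from scipy.optimize import minimize
full=obs
for o in [full]+[[q] for q in full]:
    obs=o
    b=minimize(cost,[.555,0,-.07],method="Nelder-Mead",options=dict(initial_simplex=[[.555,0,-.07],[.57,0,-.07],[.555,.015,-.07],[.555,0,0.]]))
    x=b.x; print(x,b.fun)
    c,s=np.cos(x[2]),np.sin(x[2])
    for k,v in dict(knob=(-.03,-.047),pivot=(.025,-.01),post=(.025,.085)).items(): print(k,x[0]+v[0]*c-v[1]*s,x[1]+v[0]*s+v[1]*c)
```

```text
scene 0.64 7859 (255, 187, 114, 111)
top 0.61 6123 (254, 169, 100, 73)
[ 0.55413183  0.00457698 -0.19587181] 586.0
knob 0.5155582603854372 -0.03568564964135455
pivot 0.5767075753915256 -0.010097346175001451
post 0.5951966415350635 0.08308609888440747
[ 0.55236961  0.00681827 -0.20087696] 229.9375
knob 0.5135949996574085 -0.03325079292748179
pivot 0.5748716215677933 -0.007968870388802987
post 0.5938268515974714 0.08512086725462358
[ 0.55533123  0.00164383 -0.19014226] 128.0625
knob 0.516988975399343 -0.0388391458313407
pivot 0.5779906779185288 -0.012900905918795454
post 0.595945543829291 0.08038694318346731
```

View pics/top1.png

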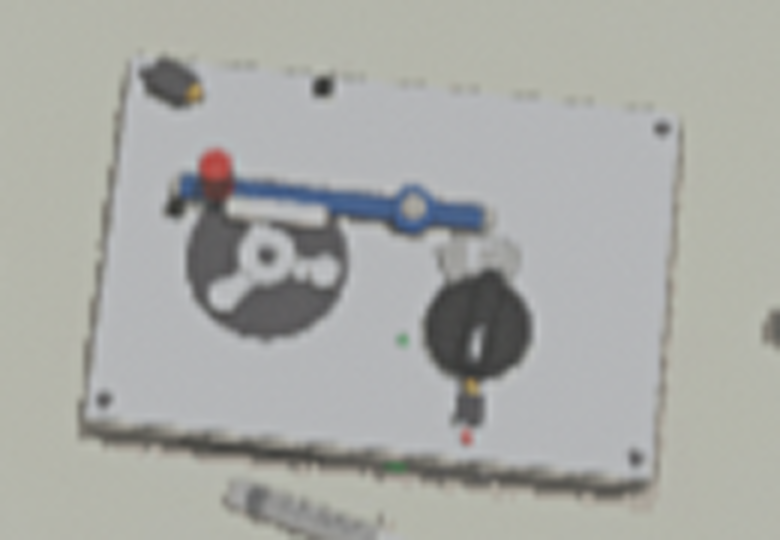

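View pics/scene1.png

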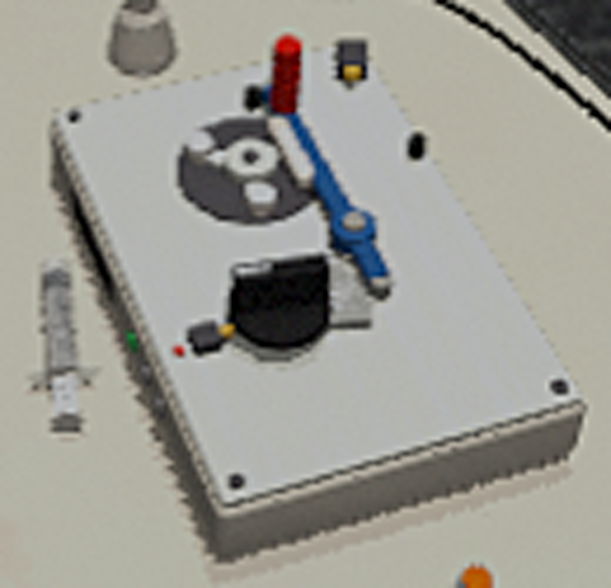

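```bash
cat >> h.py <<'E'
from scipy.spatial.transform import Rotation as Ro
def plan(pos,xyaw,s=None):
    "tool pointing down, tool x at heading xyaw (mod pi): shift mm, twist in tool axes"
    s=s or ctrl.sense(); R=Ro.from_rotvec(s["tool_rot"])
    best=None
    for k in(0,np.pi):
        a=xyaw+k; x=np.array([np.cos(a),np.sin(a),0]); z=np.array([0,0,-1.]); T=Ro.from_matrix(np.c_[x,np.cross(z,x),z])
        print("shift",np.round(R.inv().apply(np.array(pos)-s["tool_pos"])*1000,1),"twist",np.round((R.inv()*T).as_rotvec(),3))
    print("q",np.round(s["q"],2),"pos",np.round(s["tool_pos"],4),"xyaw",np.round(np.arctan2(*R.as_matrix()[[1,0],0]),3))
E
python3 - <<'E'
from h import *
plan([.515,-.037,.17],-.3)
p=ctrl.get_image("top")
for c in [(262.5,170.8),(353.3,179.7),(254.2,230.3),(348.5,238.5)]: print(at_z(p,c,.05)[:2])
a,b=at_z(p,(240+468/6,160+362/6),.093),at_z(p,(240+488/6,160+277/6),.093); print("bar",a,b,np.arctan2(b[1]-a[1],b[0]-a[0]))
p=ctrl.get_image("scene")
for c in [(256,205.5),(290.7,288.5),(369,266)]: print(at_z(p,c,.05)[:2])
a,b=at_z(p,(245+232/4.7,180+265/4.7),.093),at_z(p,(245+328/4.7,180+258/4.7),.093); print("bar",a,b,np.arctan2(b[1]-a[1],b[0]-a[0]))
E
```

```text
shift [-487.3 -454.2   74.7] twist [0.    0.    3.033]
shift [-487.3 -454.2   74.7] twist [-0.     0.    -0.109]
q [ 1.14  0.42  1.63 -0.    1.09 -0.02] pos [0.2484 0.5735 0.2447] xyaw 2.733
[0.66500202 0.11575005]
[ 0.61398337 -0.15067782]
[0.48792858 0.15283754]
[ 0.44084722 -0.11548173]
bar [ 0.49351143 -0.02969098  0.093     ] [ 0.53302402 -0.04322491  0.093     ] -0.32999752693037004
[0.48671141 0.14756316]
[ 0.43110813 -0.11642143]
[ 0.61260377 -0.15456931]
bar [ 0.49472252 -0.02657237  0.093     ] [ 0.53665591 -0.04610863  0.093     ] -0.4359875656673875
```

```bash
python3 -m handwheel '[{"hand":100,"translation":[-30,-28,0],"twist":[0,0,0]},{"hand":100,"translation":[-60,-56,0],"twist":[0,0,0]},{"hand":100,"translation":[-90,-84,0],"twist":[0,0,0]},{"hand":100,"translation":[-120,-112,0],"twist":[0,0,0]},{"hand":100,"translation":[-150,-140,0],"twist":[0,0,0]},{"hand":100,"translation":[-180,-168,0],"twist":[0,0,-0.05]},{"hand":100,"translation":[-210,-196,0],"twist":[0,0,-0.05]},{"hand":100,"translation":[-240,-224,0],"twist":[0,0,-0.05]}]' 30
python3 -c "
from h import *
plan([.515,-.037,.17],-.36)"
```

```text
t: 1.77
tool_pos: [0.38, 0.2708, 0.2449]
tool_rot: [0.559, 3.091, 0.001]
ft_force: [0.7, -0.3, -0.1]
width: 0.0537
grip_force: 0.0
shift [-234.3 -241.    74.9] twist [-1.00e-03  1.00e-03 -3.14e+00]
shift [-234.3 -241.    74.9] twist [0.001 0.    0.002]
q [ 0.59  0.19  1.97 -0.    0.98 -0.62] pos [0.38   0.2708 0.2449] xyaw 2.783
```

```bash
python3 -m handwheel '[{"hand":100,"translation":[-30,-30,0],"twist":[0,0,0]},{"hand":100,"translation":[-60,-60,0],"twist":[0,0,0]},{"hand":100,"translation":[-90,-90,0],"twist":[0,0,0]},{"hand":100,"translation":[-120,-121,0],"twist":[0,0,0]},{"hand":100,"translation":[-150,-151,0],"twist":[0,0,0]},{"hand":100,"translation":[-180,-181,0],"twist":[0,0,0]},{"hand":100,"translation":[-208,-211,20],"twist":[0,0,0]},{"hand":100,"translation":[-234,-241,40],"twist":[0,0,0]}]'
python3 -m handwheel '[{"hand":100,"translation":[0,0,10],"twist":[0,0,0]},{"hand":100,"translation":[0,0,20],"twist":[0,0,0]},{"hand":100,"translation":[0,0,30],"twist":[0,0,0]},{"hand":100,"translation":[0,0,35],"twist":[0,0,0]},{"hand":100,"translation":[0,0,40],"twist":[0,0,0]},{"hand":100,"translation":[0,0,45],"twist":[0,0,0]},{"hand":100,"translation":[0,0,45],"twist":[0,0,0]},{"hand":100,"translation":[0,0,45],"twist":[0,0,0]}]'
python3 - <<'E'
from h import *
plan([.515,-.037,.098],-.36)
p=ctrl.get_image("scene"); cv2.imwrite("pics/s2.png",cv2.resize(p["color"][150:290,220:400,::-1],None,fx=4,fy=4,interpolation=cv2.INTER_CUBIC))
E
```

```text
t: 2.43
tool_pos: [0.5123, -0.0279, 0.2108]
tool_rot: [0.561, 3.087, 0.001]
ft_force: [0.4, 0.1, 0.0]
width: 0.0535
grip_force: 0.0
t: 3.1
tool_pos: [0.5104, -0.0249, 0.1649]
tool_rot: [0.559, 3.091, 0.0]
ft_force: [0.3, -0.6, 0.1]
width: 0.0535
grip_force: 0.0
shift [-8.6 -9.7 66.9] twist [-0.     0.    -3.139]
shift [-8.6 -9.7 66.9] twist [0.    0.    0.002]
q [-0.07  0.37  1.94  0.    0.83 -1.29] pos [ 0.5104 -0.0249  0.1649] xyaw 2.784
```

View pics/s2.png

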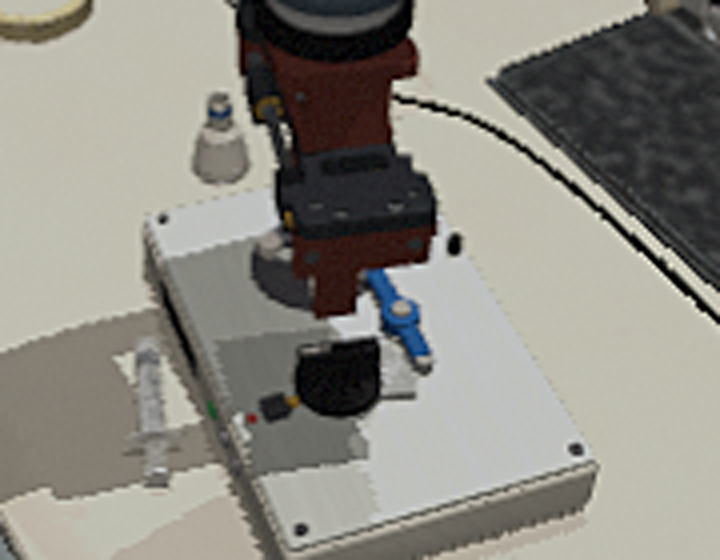

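The gripper hangs just behind and above the knob (bar at about (340,350) in the crop), with the cone and syringe undisturbed. It needs about 10 mm of correction, then the descent.

```bash
python3 -m handwheel '[{"hand":100,"translation":[-4,-5,5],"twist":[0,0,0]},{"hand":100,"translation":[-9,-10,15],"twist":[0,0,0]},{"hand":100,"translation":[-9,-10,27],"twist":[0,0,0]},{"hand":100,"translation":[-9,-10,39],"twist":[0,0,0]},{"hand":100,"translation":[-9,-10,50],"twist":[0,0,0]},{"hand":100,"translation":[-9,-10,60],"twist":[0,0,0]},{"hand":100,"translation":[-9,-10,67],"twist":[0,0,0]},{"hand":100,"translation":[-9,-10,67],"twist":[0,0,0]}]'
python3 -m handwheel '[{"hand":140,"translation":[0,0,0],"twist":[0,0,0]},{"hand":180,"translation":[0,0,0],"twist":[0,0,0]},{"hand":255,"translation":[0,0,0],"twist":[0,0,0]},{"hand":255,"translation":[0,0,0],"twist":[0,0,0]},{"hand":255,"translation":[0,0,0],"twist":[0,0,0]},{"hand":255,"translation":[0,0,0],"twist":[0,0,0]},{"hand":255,"translation":[0,0,0],"twist":[0,0,0]},{"hand":255,"translation":[0,0,0],"twist":[0,0,0]}]' 15
python3 - <<'E'
from h import *
plan([.515,-.037,.098],-.36); s=ctrl.sense(); print(s["ft_force"],s["moment"])
p=ctrl.get_image("scene"); cv2.imwrite("pics/s3.png",cv2.resize(p["color"][180:280,240:380,::-1],None,fx=5,fy=5,interpolation=cv2.INTER_CUBIC))
E
```

```text
t: 3.82
tool_pos: [0.5144, -0.0382, 0.0961]
tool_rot: [-0.56, -3.089, 0.0]
ft_force: [-0.3, 0.5, 0.2]
width: 0.0535
grip_force: 0.0
t: 4.48
tool_pos: [0.5153, -0.0383, 0.0981]
tool_rot: [0.56, 3.091, -0.001]
ft_force: [-2.2, -2.1, 4.1]
width: 0.0118
grip_force: 15.0
shift [0.7 1.2 0.1] twist [-0.00e+00 -1.00e-03 -3.14e+00]
shift [0.7 1.2 0.1] twist [-0.     0.     0.001]
q [-0.1   0.49  1.96 -0.    0.69 -1.31] pos [ 0.5153 -0.0383  0.0981] xyaw 2.783
[-2.17039471 -2.09832965  4.09111306] [-0.43867849  0.28039634  0.03309477]
```

View pics/s3.png

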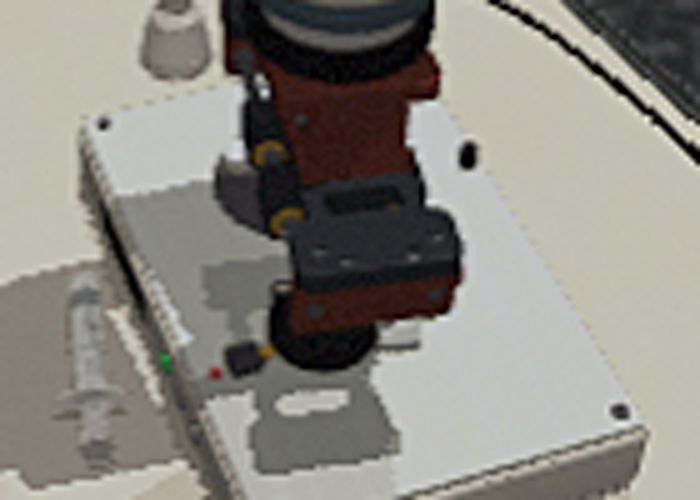

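The jaws hold the bar (11.8 mm opening, seen at about (320,320)). Now turn it clockwise.

```bash
python3 -m handwheel '[{"hand":255,"translation":[0,0,0],"twist":[0,0,0.1]},{"hand":255,"translation":[0,0,0],"twist":[0,0,0.2]},{"hand":255,"translation":[0,0,0],"twist":[0,0,0.3]},{"hand":255,"translation":[0,0,0],"twist":[0,0,0.42]},{"hand":255,"translation":[0,0,0],"twist":[0,0,0.54]},{"hand":255,"translation":[0,0,0],"twist":[0,0,0.66]},{"hand":255,"translation":[0,0,0],"twist":[0,0,0.78]},{"hand":255,"translation":[0,0,0],"twist":[0,0,0.9]}]' 25
python3 -m handwheel '[{"hand":255,"translation":[0,0,0],"twist":[0,0,0.04]},{"hand":255,"translation":[0,0,0],"twist":[0,0,0.08]},{"hand":255,"translation":[0,0,0],"twist":[0,0,0.12]},{"hand":255,"translation":[0,0,0],"twist":[0,0,0.12]},{"hand":255,"translation":[0,0,0],"twist":[0,0,0.12]},{"hand":255,"translation":[0,0,0],"twist":[0,0,0.12]},{"hand":255,"translation":[0,0,0],"twist":[0,0,0.12]},{"hand":255,"translation":[0,0,0],"twist":[0,0,0.12]}]'
python3 - <<'E'
from h import *
plan([.515,-.037,.098],-.36); s=ctrl.sense(); print(s["ft_force"],s["moment"])
E
```

```text
t: 5.2
tool_pos: [0.5154, -0.0382, 0.098]
tool_rot: [1.857, 2.534, 0.0]
ft_force: [-1.5, -1.2, 4.4]
width: 0.0119
grip_force: 25.0
t: 5.87
tool_pos: [0.5155, -0.0382, 0.098]
tool_rot: [1.996, 2.425, 0.0]
ft_force: [-0.9, -1.1, 5.2]
width: 0.0117
grip_force: 25.0
shift [ 1.2 -0.3  0. ] twist [ 0.    -0.     2.124]
shift [ 1.2 -0.3  0. ] twist [ 0.     0.    -1.017]
q [-0.1   0.49  1.96 -0.    0.69 -0.29] pos [ 0.5155 -0.0382  0.098 ] xyaw 1.764
[-0.8959073  -1.06596464  5.17305247] [-0.38734148  0.23978881 -0.04188174]
```

```bash
python3 -m handwheel '[{"hand":100,"translation":[0,0,0],"twist":[0,0,0]},{"hand":80,"translation":[0,0,0],"twist":[0,0,0]},{"hand":80,"translation":[0,0,0],"twist":[0,0,0]},{"hand":80,"translation":[0,0,-10],"twist":[0,0,0]},{"hand":80,"translation":[0,0,-30],"twist":[0,0,0]},{"hand":80,"translation":[0,0,-50],"twist":[0,0,0]},{"hand":80,"translation":[0,0,-70],"twist":[0,0,0]},{"hand":80,"translation":[0,0,-90],"twist":[0,0,0]}]'
python3 -m handwheel '[{"hand":80,"translation":[0,0,-15],"twist":[0,0,0.1]},{"hand":80,"translation":[0,0,-20],"twist":[0,0,0.2]},{"hand":80,"translation":[0,0,-20],"twist":[0,0,0.3]},{"hand":80,"translation":[0,0,-20],"twist":[0,0,0.4]},{"hand":80,"translation":[0,0,-20],"twist":[0,0,0.5]},{"hand":80,"translation":[0,0,-20],"twist":[0,0,0.63]},{"hand":80,"translation":[0,0,-20],"twist":[0,0,0.63]},{"hand":80,"translation":[0,0,-20],"twist":[0,0,0.63]}]'
python3 - <<'E'
from h import *
plan([.595,.083,.145],1.13)
for n in("scene","top"):
    p=ctrl.get_image(n)
    for k,z in (("post_centre",.0865),("knob_grip",.08)):
        for r in ctrl.spot_point(p,k)[:1]: print(n,k,round(r["p"],2),np.round(r["pixel"]),np.round(at_z(p,r["pixel"],z),4))
    if n=="scene": cv2.imwrite("pics/s4.png",cv2.resize(p["color"][170:290,230:390,::-1],None,fx=5,fy=5,interpolation=cv2.INTER_CUBIC))
E
```

```text
t: 6.53
tool_pos: [0.5152, -0.038, 0.1892]
tool_rot: [-1.998, -2.424, -0.0]
ft_force: [1.3, 0.7, -0.5]
width: 0.0594
grip_force: 0.0
t: 7.2
tool_pos: [0.5153, -0.0381, 0.2082]
tool_rot: [2.648, 1.69, 0.001]
ft_force: [0.2, -0.3, -0.6]
width: 0.0607
grip_force: 0.0
shift [143.3  21.3  63.3] twist [ 0.    -0.     0.006]
shift [143.3  21.3  63.3] twist [ 0.000e+00  1.000e-03 -3.135e+00]
q [-0.1   0.31  1.9   0.    0.93  0.34] pos [ 0.5153 -0.0381  0.2082] xyaw 1.136
scene post_centre 0.81 [306. 194.] [0.5988 0.0849 0.0865]
scene knob_grip 0.57 [302. 239.] [ 0.5123 -0.0316  0.08  ]
top post_centre 0.78 [276. 189.] [0.5954 0.0797 0.0865]
```

View pics/s4.png

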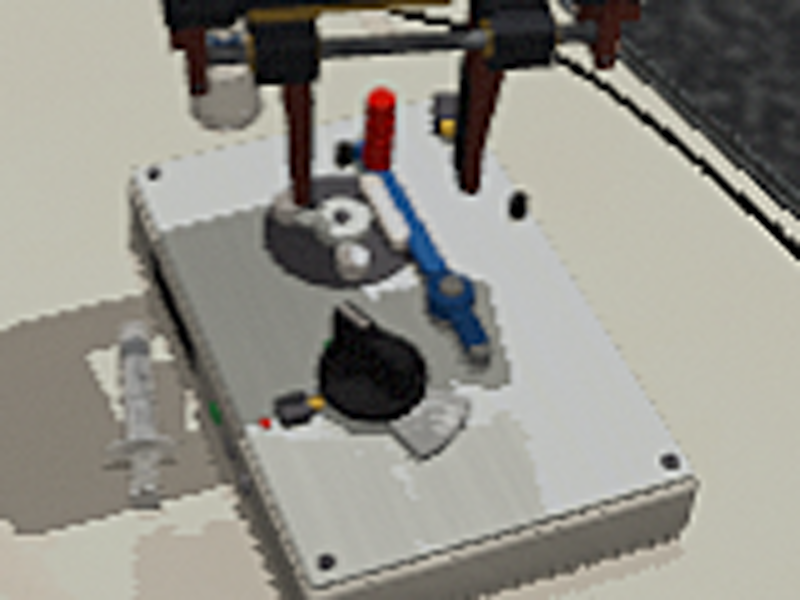

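The knob stands turned towards the green dot with the cam swung clear; the red post is at about (380,130). Next, go over the post and down with the jaws straddling it.

```bash
python3 -m handwheel '[{"hand":80,"translation":[25,4,0],"twist":[0,0,0]},{"hand":80,"translation":[50,8,0],"twist":[0,0,0]},{"hand":80,"translation":[75,12,0],"twist":[0,0,0]},{"hand":80,"translation":[100,16,0],"twist":[0,0,0]},{"hand":80,"translation":[125,19,10],"twist":[0,0,0]},{"hand":80,"translation":[142,21,20],"twist":[0,0,0]},{"hand":80,"translation":[142,21,35],"twist":[0,0,0]},{"hand":80,"translation":[142,21,50],"twist":[0,0,0]}]'
python3 -m handwheel '[{"hand":80,"translation":[0,0,0],"twist":[0,0,0]},{"hand":80,"translation":[0,0,0],"twist":[0,0,0]},{"hand":80,"translation":[0,0,12],"twist":[0,0,0]},{"hand":80,"translation":[0,0,24],"twist":[0,0,0]},{"hand":80,"translation":[0,0,36],"twist":[0,0,0]},{"hand":80,"translation":[0,0,48],"twist":[0,0,0]},{"hand":80,"translation":[0,0,58],"twist":[0,0,0]},{"hand":80,"translation":[0,0,58],"twist":[0,0,0]}]'
python3 -m handwheel '[{"hand":120,"translation":[0,0,0],"twist":[0,0,0]},{"hand":150,"translation":[0,0,0],"twist":[0,0,0]},{"hand":180,"translation":[0,0,0],"twist":[0,0,0]},{"hand":255,"translation":[0,0,0],"twist":[0,0,0]},{"hand":255,"translation":[0,0,0],"twist":[0,0,0]},{"hand":255,"translation":[0,0,0],"twist":[0,0,0]},{"hand":255,"translation":[0,0,0],"twist":[0,0,0]},{"hand":255,"translation":[0,0,0],"twist":[0,0,0]}]' 20
python3 - <<'E'
from h import *
s=ctrl.sense(); print(s["ft_force"],s["tool_pos"],s["width"])
R=Ro.from_rotvec(s["tool_rot"])
piv=np.array([.5155,-.0382])+Ro.from_euler('z',-.19).apply([.055,.037,0])[:2]
for q in np.arange(0,.6,.06):
    X=piv+.095*np.array([np.sin(q+.19),np.cos(q+.19)])
    d=np.r_[X,s["tool_pos"][2]]-s["tool_pos"]
    print(round(q,2),X,np.round(R.inv().apply(d)*1000,1))
E
```

```text
t: 8.17
tool_pos: [0.5953, 0.0828, 0.1573]
tool_rot: [2.648, 1.689, 0.002]
ft_force: [-0.1, 0.7, 0.4]
width: 0.0603
grip_force: 0.0
t: 8.83
tool_pos: [0.5929, 0.0813, 0.097]
tool_rot: [-2.65, -1.685, 0.006]
ft_force: [-0.5, 0.4, -0.2]
width: 0.0604
grip_force: 0.0
t: 9.5
tool_pos: [0.5955, 0.0813, 0.1001]
tool_rot: [2.65, 1.685, 0.003]
ft_force: [3.9, -3.1, -1.5]
width: 0.0155
grip_force: 20.0
[ 3.85474398 -3.06323793 -1.46992072] [0.59550526 0.08129204 0.10008997] 0.015542451971581342
0.0 [0.59443961 0.08103732] [-0.7 -0.9 -0. ]
0.06 [0.60000139 0.0797936 ] [0.5 4.7 0. ]
0.12 [0.60547858 0.07821861] [ 1.4 10.3  0. ]
0.18 [0.61085148 0.07631802] [ 2. 16.  0.]
0.24 [0.61610074 0.07409866] [ 2.2 21.7  0. ]
0.3 [0.62120747 0.07156854] [ 2.1 27.4  0.1]
0.36 [0.6261533  0.06873675] [ 1.6 33.1  0.1]
0.42 [0.63092042 0.06561348] [ 0.8 38.7  0.1]
0.48 [0.63549168 0.06220998] [-0.3 44.3  0.1]
0.54 [0.63985063 0.05853849] [-1.8 49.8  0.1]
```

```bash
python3 -m handwheel '[{"hand":255,"translation":[0,3,0],"twist":[0,0,0]},{"hand":255,"translation":[1,7,0],"twist":[0,0,0]},{"hand":255,"translation":[1.5,11,0],"twist":[0,0,0]},{"hand":255,"translation":[2,15,0],"twist":[0,0,0]},{"hand":255,"translation":[2,19,0],"twist":[0,0,0]},{"hand":255,"translation":[2,23,0],"twist":[0,0,0]},{"hand":255,"translation":[2,26,0],"twist":[0,0,0]},{"hand":255,"translation":[2,29,0],"twist":[0,0,0]}]' 30
python3 -m handwheel '[{"hand":255,"translation":[0,3,0],"twist":[0,0,0]},{"hand":255,"translation":[-0.5,6,0],"twist":[0,0,0]},{"hand":255,"translation":[-1,10,0],"twist":[0,0,0]},{"hand":255,"translation":[-2,14,0],"twist":[0,0,0]},{"hand":255,"translation":[-3,18,0],"twist":[0,0,0]},{"hand":255,"translation":[-4,21,0],"twist":[0,0,0]},{"hand":255,"translation":[-4,23,0],"twist":[0,0,0]},{"hand":255,"translation":[-4,23,0],"twist":[0,0,0]}]'
python3 - <<'E'
from h import *
s=ctrl.sense(); print(s["ft_force"],s["tool_pos"],s["width"])
piv=np.array([.5155,-.0382])+Ro.from_euler('z',-.19).apply([.055,.037,0])[:2]
d=s["tool_pos"][:2]-piv; print("q",np.arctan2(*d)-.19,np.hypot(*d))
E
```

```text
t: 10.17
tool_pos: [0.6207, 0.0744, 0.1]
tool_rot: [-2.648, -1.681, -0.001]
ft_force: [-3.8, 17.5, 6.3]
width: 0.0155
grip_force: 30.0
t: 10.83
tool_pos: [0.6401, 0.0607, 0.1]
tool_rot: [-2.648, -1.682, -0.001]
ft_force: [-4.0, 15.0, 3.7]
width: 0.0155
grip_force: 30.0
[-3.95737335 15.04410823  3.69926722] [0.64012679 0.06073522 0.09999392] 0.015464188150872768
q 0.5269958702507533 0.0968292966436908
```

```bash
python3 -m handwheel '[{"hand":255,"translation":[-1,1,0],"twist":[0,0,0]},{"hand":255,"translation":[-2,1,0],"twist":[0,0,0]},{"hand":255,"translation":[-2,1,0],"twist":[0,0,0]},{"hand":255,"translation":[-2,1,0],"twist":[0,0,0]},{"hand":255,"translation":[-2,1,0],"twist":[0,0,0]},{"hand":255,"translation":[-2,1,0],"twist":[0,0,0]},{"hand":255,"translation":[-2,1,0],"twist":[0,0,0]},{"hand":255,"translation":[-2,1,0],"twist":[0,0,0]}]'
python3 - <<'E'
from h import *
s=ctrl.sense(); print(s["ft_force"],s["tool_pos"],s["width"],s["grip_force"])
piv=np.array([.5155,-.0382])+Ro.from_euler('z',-.19).apply([.055,.037,0])[:2]
d=s["tool_pos"][:2]-piv; print("q",np.arctan2(*d)-.19,np.hypot(*d))
p=ctrl.get_image("scene"); cv2.imwrite("pics/s5.png",cv2.resize(p["color"][170:290,230:390,::-1],None,fx=5,fy=5,interpolation=cv2.INTER_CUBIC))
E
```

```text
t: 11.5
tool_pos: [0.6413, 0.0594, 0.1001]
tool_rot: [-2.648, -1.683, -0.006]
ft_force: [0.8, 17.8, 0.7]
width: 0.0155
grip_force: 30.0
[ 0.75084816 17.78355889  0.72466878] [0.64127274 0.05935902 0.10013961] 0.015474077888914766 29.998929798603058
q 0.545307849411709 0.09656116164063483
```

View pics/s5.png

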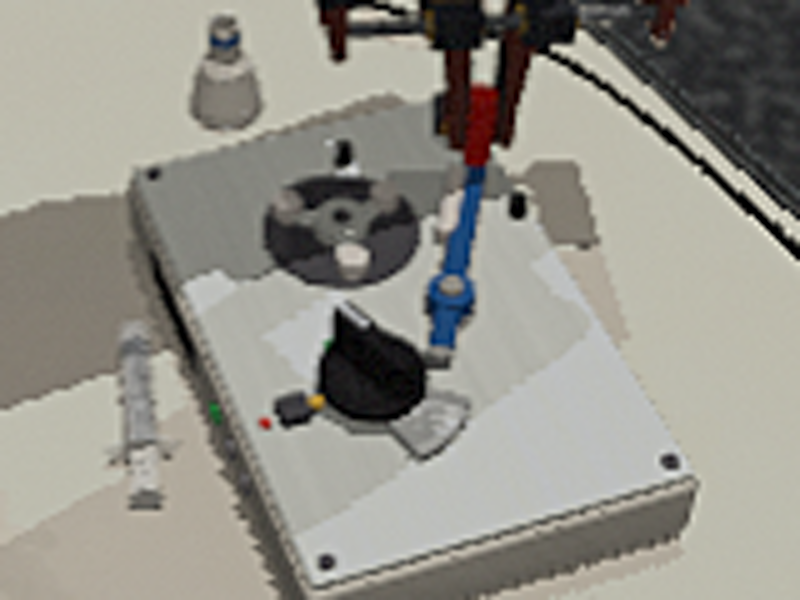

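The arm is swung back with the post gripped at about (480,125), q ≈ 0.545. The knob is still unlocked, and the cone and syringe haven't moved. Handing in.

```bash
python3 -c "
from rig import ctrl
print(ctrl.sign_off())"
```

```text
the job is handed in; nothing more can be done
None
```

I handed the job in at about 11.5 s: lock knob unlocked at about 1.18 rad, pressure arm held past its click at about 0.545 rad by the gripped post, cone and syringe not visibly moved; the vial was not re-checked, but the robot stayed clear of it, and no verdict came back.

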